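# Line up the glaze-test tumblers from light to dark

### The arm

A 6-joint arm with a two-finger parallel gripper is mounted at the origin on the work surface. World frame = base frame: x ahead of the robot, y to its left, z up, the work surface at z = 0. Lengths are in m, angles in degrees, forces in N, time in s.
With the tool pointing down it reaches from about 0.4 to 0.825 m from the base axis. Payload 7 kg.
Tool frame: the origin (TCP) lies on the centre line of the jaws, within the pads' length; the fingertips stand 11 mm ahead of it and the grasp point (between the pads) lies 8 mm behind it; z points along the fingers, y is the line along which they close (so a half turn about z gives the same grasp; the last joint's range is limited). The gripper opens to 88 mm and grips with 3 to 60 N. Pads are 19 mm wide; open, the fingers measure 130 mm over their backs; the gripper's body (78 mm by 193 mm) begins 47 mm behind the grasp point.
Start: joints at [84.918, 20.546, 0.682, 0, -70.136, -16.507], TCP at [0.248, 0.628, 0.238] pointing down, gripper open.
Joint ranges: [-176.03, 176.03], [-82.01, 121.73], [-58.28, 71.71], [-173.87, 95.51], [-174.79, -0.11], [-173.66, 173.66]. Speed limits (degrees/s): [136.94, 136.94, 172.46, 180, 180, 180].

### API

Orientations are given as [roll, pitch, yaw] about the fixed x, y, z axes, in that order (R = Rz(yaw) Ry(pitch) Rx(roll)).
In Python, from plant import r, capture, camera_model, job gives the robot as it stands.
- The arm moves only by the tool drive_tool, never from a script. Its argument "increments" is a list that holds one entry, the list of rows, each a list of 5 numbers: the gripper's target within -1 to 1 (fully open at 1, half-way at 0, shut at -1), then the shift along the tool's x, y, z scaled (see below), then the turn about the tool's z scaled (see below). In form: [[[gripper, tx, ty, tz, roll], ...]]. A call has 1 to 5 rows; each row is the pose to reach, as a shift and turn from the pose commanded when the call began, along the tool's axes at that moment, turning the shorter way round; what a row does not reach only later rows make up. The controller multiplies each number of a shift by 120 mm and each number of a turn by 360 degrees. A row lasts 1/8 s, in which the tool goes at most 62.5 mm and 10.7 degrees, less where a joint would pass 70% of its speed; a pose out of reach is approached as far as the arm can. A call with a number of a shift or a turn outside -1 to 1 is refused whole. A call with a gripper value outside its range is refused whole. The fingers move at their own pace and stop on an object; "squeeze" is the grip in N (left out, the last holds). Time passes only in rows, so rows that repeat a pose let the fingers close. It gives the time, the measured TCP pose, the force, the opening and the grip force at its end, in the units of the state.
- r.get_state(): the state, without advancing time (a new reading comes with each control period).
- capture(name): name is "scene" or "side" or "wrist"; returns the picture (384x512x3 uint8, red, green, blue); there is no depth.
- camera_model(name): a dict with "camera_matrix" (3x3 intrinsics, pixels), "k1" (the pictures are not rectified: a ray, as slopes to the right and down, at radius r is drawn at 1 + k1 r^2 times it, then the intrinsics apply), "rvec" (rotation vector, rad) and "tvec" (3), from world to camera coordinates, as OpenCV has them. Camera axes: x right, y down, z forward; pixel columns grow to the right and rows downward; lengths in m; the calibration is good to about 2 mm. A picture is of the moment at which its call begins: read the wrist's pose just before it. camera_model takes no time and is no camera call; for the wrist camera it gives the pose at the moment of the call.
- job.close_job(): hands the job in; it is judged then, once.
The state is a dict: "time_s": time; "joints": joint angles; "qd": joint speeds; "joint_torque": joint torques, N m; "tcp_pos": TCP position; "eef_rot": TCP orientation; "contact_force": force on the tool from outside, world axes, zero at the start; "moment": the same for the moment, N m; "gripper_width": finger opening in m; "gripper_force": force on a finger pad.
Only numpy, scipy, OpenCV 4.12 (cv2) and the standard library are available. Lean on these libraries where they do the work, as an engineer would, in place of code of your own. Each camera call takes 0.05 s, during which the arm holds its last target. There are 200 camera calls.

### The job

Line up the four blue glaze-test tumblers on the ware board in order of shade, one standing upright on the middle of each terracotta disc: the lightest next to the white end tile, then darker step by step to the darkest next to the black end tile. Set each one down without dropping it, tip none over, and let go of them all.

Things in the scene. Friction and masses are not known exactly. Their poses are not given: they have to be found in the camera images.
- pale_center (a point): Loose open-topped glazed clay tumbler, very pale ice-blue (lightest of the four), with a bare terracotta foot: straight round wall, 44 mm diameter, 64 mm tall, wall 4 mm, about 0.13 kg. This point is its centre, half-way up (32 mm above its underside); z is up along its axis. Starts standing on the table, in any of four spots nearer the robot than the board.
- sky_center (a point): Loose open-topped glazed clay tumbler, light sky-blue (second lightest of the four), with a bare terracotta foot: straight round wall, 44 mm diameter, 64 mm tall, wall 4 mm, about 0.13 kg. This point is its centre, half-way up (32 mm above its underside); z is up along its axis. Starts standing on the table, in any of four spots nearer the robot than the board.
- royal_center (a point): Loose open-topped glazed clay tumbler, strong royal-blue (second darkest of the four), with a bare terracotta foot: straight round wall, 44 mm diameter, 64 mm tall, wall 4 mm, about 0.13 kg. This point is its centre, half-way up (32 mm above its underside); z is up along its axis. Starts standing on the table, in any of four spots nearer the robot than the board.
- navy_center (a point): Loose open-topped glazed clay tumbler, very dark navy-blue (darkest of the four), with a bare terracotta foot: straight round wall, 44 mm diameter, 64 mm tall, wall 4 mm, about 0.13 kg. This point is its centre, half-way up (32 mm above its underside); z is up along its axis. Starts standing on the table, in any of four spots nearer the robot than the board.
- disc1: Fixed round terracotta setting disc, 62 mm diameter, 4 mm thick, one of four in a straight row on a fixed plywood ware board (110 x 470 mm, top 12 mm above the table). Discs are 90 mm apart centre to centre, disc1 to disc4 in row order; this one is next to one end tile. Origin at the centre of its underside; its top face is 4 mm above the origin, 16 mm above the table.
- disc2: Fixed round terracotta setting disc, 62 mm diameter, 4 mm thick, one of four in a straight row on a fixed plywood ware board (110 x 470 mm, top 12 mm above the table). Discs are 90 mm apart centre to centre, disc1 to disc4 in row order; this one is inner. Origin at the centre of its underside; its top face is 4 mm above the origin, 16 mm above the table.
- disc3: Fixed round terracotta setting disc, 62 mm diameter, 4 mm thick, one of four in a straight row on a fixed plywood ware board (110 x 470 mm, top 12 mm above the table). Discs are 90 mm apart centre to centre, disc1 to disc4 in row order; this one is inner. Origin at the centre of its underside; its top face is 4 mm above the origin, 16 mm above the table.
- disc4: Fixed round terracotta setting disc, 62 mm diameter, 4 mm thick, one of four in a straight row on a fixed plywood ware board (110 x 470 mm, top 12 mm above the table). Discs are 90 mm apart centre to centre, disc1 to disc4 in row order; this one is next to the other end tile. Origin at the centre of its underside; its top face is 4 mm above the origin, 16 mm above the table.
- white_tile: Fixed square white ceramic tile, 32 x 32 mm, 6 mm thick, on the board at one end of the row of discs, in line with it and 65 mm (centre to centre) beyond the end disc: it marks the light end of the row. The black tile is at the other end; which end is which changes. Origin at the centre of its underside.
- black_tile: Fixed square black ceramic tile, 32 x 32 mm, 6 mm thick, on the board at one end of the row of discs, in line with it and 65 mm (centre to centre) beyond the end disc: it marks the dark end of the row. The white tile is at the other end; which end is which changes. Origin at the centre of its underside.

How it is judged (in metres and radians):
At the end, for the whole second after the job is handed in: Each tumbler stands upright (within 0.12 rad), at rest and released on its own disc, its centre within 12 mm horizontally of the disc's centre and 42 to 56 mm above the table, in order of shade from lightest (by the white tile) to darkest (by the black tile) (((horizontal distance between white_tile and disc1 below 0.1 m and horizontal distance between pale_center and disc1 below 0.012 m and horizontal distance between sky_center and disc2 below 0.012 m and horizontal distance between royal_center and disc3 below 0.012 m and horizontal distance between navy_center and disc4 below 0.012 m) or (horizontal distance between white_tile and disc4 below 0.1 m and horizontal distance between pale_center and disc4 below 0.012 m and horizontal distance between sky_center and disc3 below 0.012 m and horizontal distance between royal_center and disc2 below 0.012 m and horizontal distance between navy_center and disc1 below 0.012 m)) and height (world z) of pale_center between 0.042 and 0.056 m and angle between each of pale_center, sky_center, royal_center, navy_center's own z axis and vertical below 0.12 rad and linear speed of each of tumbler_pale, tumbler_sky, tumbler_royal, tumbler_navy below 0.02 m/s and contact force between each of tumbler_pale, tumbler_sky, tumbler_royal, tumbler_navy and the fingers below 0.05 N and height (world z) of sky_center between 0.042 and 0.056 m and height (world z) of royal_center between 0.042 and 0.056 m and height (world z) of navy_center between 0.042 and 0.056 m); the robot touches nothing.
It fails at once if a tumbler is tipped over (angle between any of pale_center, sky_center, royal_center, navy_center's own z axis and vertical above 0.7 rad).
It fails at once if a tumbler is dropped: in mid-air more than about 2 cm above the discs with nothing touching it ((height (world z) of pale_center above 0.07 m and contact force between tumbler_pale and anything else below 0.001 N and contact force between tumbler_pale and the fingers below 0.001 N) or (height (world z) of sky_center above 0.07 m and contact force between tumbler_sky and anything else below 0.001 N and contact force between tumbler_sky and the fingers below 0.001 N) or (height (world z) of royal_center above 0.07 m and contact force between tumbler_royal and anything else below 0.001 N and contact force between tumbler_royal and the fingers below 0.001 N) or (height (world z) of navy_center above 0.07 m and contact force between tumbler_navy and anything else below 0.001 N and contact force between tumbler_navy and the fingers below 0.001 N)).
It also fails if it takes over 99 s, if anything falls off the work surface, if the arm or the gripper's body presses on something with over 40 N, if the wrist force passes 120 N, or if a joint passes its speed limit or range.

## Working session

There is one attempt and no reset: what is moved stays moved. The work goes in short steps, Python scripts to look and compute and a tool call to move; the robot and the scene stay as the last step left them, time stands still between calls to the robot, and variables do not carry over. Pictures are saved under pics/ and viewed, at most 14 in all, crops included, and the job is handed in when it is done.

Besides the shell and the picture viewer there is one more tool, called after "Emit:" as name([rows], argument=value, ...), one row to a line, values as JSON. drive_tool: Moves the arm, as the interface text tells. Its arguments: {"type":"object","properties":{"increments":{"type":"array"},"squeeze":{"type":"number"}},"required":["increments"]}

```bash
mkdir -p pics; python3 - <<'E'
from plant import r,capture,camera_model,job
import cv2,numpy as np
print(r.get_state())
ims=[]
for n in("scene","side"):
    im=capture(n);cv2.imwrite(f"pics/{n}0.png",im[:,:,::-1]);m=camera_model(n);print(n,m)
E
```

```text
{'time_s': 0.0, 'joints': array([ 8.49181497e+01,  2.05926461e+01,  6.32558011e-01, -2.07229395e-02,
       -7.01356500e+01, -1.65070399e+01]), 'qd': array([-0.04513104,  0.07943907,  0.01799019,  0.01112032,  0.0053726 ,
       -0.02907606]), 'joint_torque': array([-2.39096429e-03, -5.82713592e+01,  2.93059856e+01,  6.99760705e+00,
        6.95106952e-03, -1.64217281e-04]), 'tcp_pos': array([0.24820652, 0.62719007, 0.23659788]), 'eef_rot': array([ 1.79902672e+02, -8.52735307e-03, -2.15959407e+01]), 'contact_force': array([ 0.03292747, -0.420284  , -0.0854228 ]), 'moment': array([ 0.03462788,  0.01496733, -0.04523215]), 'gripper_force': 0.0, 'gripper_width': 0.08780911953238985}
scene {'camera_matrix': array([[479.06788739,   0.        , 257.27635315],
       [  0.        , 479.06788739, 189.20195796],
       [  0.        ,   0.        ,   1.        ]]), 'k1': -0.11795768278893197, 'rvec': array([ 1.59599751,  2.00546299, -0.8045711 ]), 'tvec': array([ 0.11029819, -0.36769056,  1.442657  ])}
side {'camera_matrix': array([[350.35221453,   0.        , 260.72178575],
       [  0.        , 350.35221453, 192.34708115],
       [  0.        ,   0.        ,   1.        ]]), 'k1': -0.06799878701713742, 'rvec': array([ 2.35839389, -0.62416846,  0.21286023]), 'tvec': array([-0.48819644,  0.23539041,  0.85761437])}
```

View pics/scene0.png

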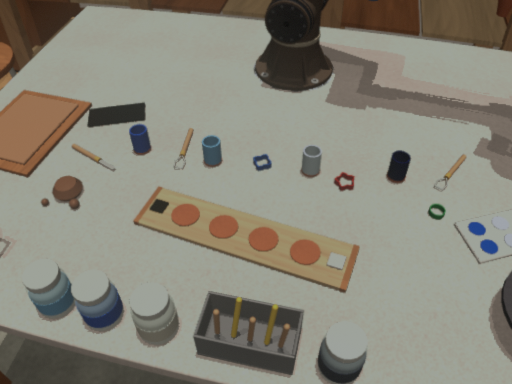

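View pics/side0.png

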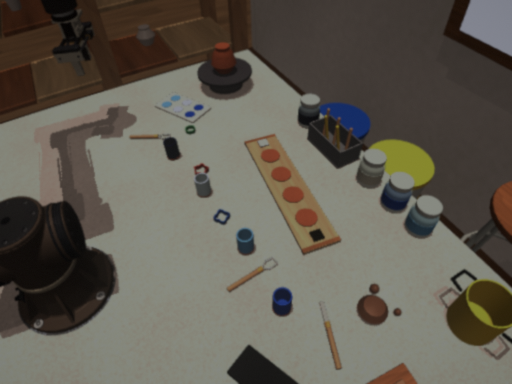

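The scene view has black tile at (160,206), white tile at (337,261) and discs at (185,215), (223,227), (263,239), (305,252). The tumblers are royal (140,138), sky (212,150), pale (312,160) and navy (399,166). The side view agrees: navy (171,148), pale (203,185), sky (245,240), royal (283,300).

```bash
cat >h.py <<'E'
import cv2,numpy as np
def ray(m,uv,z):
    K=m["camera_matrix"];d=np.array([m["k1"],0,0,0,0.])
    # inverse of radial model by fixed point
    p=np.linalg.solve(K,[uv[0],uv[1],1])[:2];q=p.copy()
    for _ in range(30):q=p/(1+m["k1"]*(q@q))
    R=cv2.Rodrigues(m["rvec"])[0];c=-R.T@m["tvec"];v=R.T@np.r_[q,1]
    return c+v*(z-c[2])/v[2]
def blob(mask,near):
    n,l,s,c=cv2.connectedComponentsWithStats(mask.astype(np.uint8))
    ok=[i for i in range(1,n) if s[i,4]>40]
    i=min(ok,key=lambda i:np.hypot(*(c[i]-near)))
    return l==i,c[i],s[i]
E
python3 - <<'E'
from h import *
from plant import camera_model
S={"scene":dict(discs=[(185,215),(223,227),(263,239),(305,252)],cups=dict(royal=(140,138),sky=(212,150),pale=(312,160),navy=(399,166)),tiles=[(160,206),(337,261)]),
"side":dict(discs=[(306,217),(291,194),(280,173),(270,155)],cups=dict(royal=(283,300),sky=(245,240),pale=(203,185),navy=(171,148)),tiles=[(318,236),(264,143)])}
for n,s in S.items():
    im=cv2.imread(f"pics/{n}0.png");m=camera_model(n);f=im.astype(float)
    lab=cv2.cvtColor(im,cv2.COLOR_BGR2LAB).astype(float)
    hsv=cv2.cvtColor(im,cv2.COLOR_BGR2HSV)
    red=((hsv[...,0]<12)|(hsv[...,0]>172))&(hsv[...,1]>110)
    for d in s["discs"]:
        b,c,st=blob(red,d);print(n,"disc",c.round(1),st[2:],ray(m,c,.016).round(4))
    for t in s["tiles"]:print("tile",ray(m,t,.018).round(3))
    tiles=[]
    for k,(u,v) in s["cups"].items():
        w=lab[v-30:v+31,u-30:u+31]
        bg=np.median(w.reshape(-1,3),0)
        df=np.linalg.norm((w-bg)*[.6,1.5,1.5],axis=2)
        b,c,st=blob(cv2.morphologyEx((df>19).astype(np.uint8),cv2.MORPH_OPEN,np.ones((3,3))),(30,30))
        cn,_=cv2.findContours(b.astype(np.uint8),0,2)
        h=cv2.convexHull(np.vstack(cn));M=cv2.moments(h);c=np.array([M["m10"]/M["m00"],M["m01"]/M["m00"]])
        p=c+[u-30,v-30];print(n,k,p.round(1),st[2:],ray(m,p,.032).round(4))
        g=cv2.resize(im[v-30:v+31,u-30:u+31],None,fx=3,fy=3,interpolation=2)
        cv2.polylines(g,[h*3+1],True,(0,255,0),1);tiles.append(g)
    cv2.imwrite(f"pics/c_{n}.png",np.hstack(tiles))
cv2.imwrite("pics/c.png",np.vstack([cv2.imread("pics/c_scene.png"),cv2.imread("pics/c_side.png")]))
E
```

```text
scene disc [184.9 214.5] [ 27  22 461] [ 0.6374 -0.1235  0.016 ]
scene disc [223.  226.4] [ 29  22 500] [ 0.6507 -0.0346  0.016 ]
scene disc [263.  238.9] [ 29  24 536] [0.6641 0.0545 0.016 ]
scene disc [304.8 251.7] [ 30  25 572] [0.6773 0.1433 0.016 ]
tile [ 0.628 -0.184  0.018]
tile [0.687 0.209 0.018]
scene royal [139.7 139.5] [ 23  32 559] [ 0.4449 -0.3069  0.032 ]
scene sky [211.4 151.3] [ 20  33 566] [ 0.4482 -0.1203  0.032 ]
scene pale [310.6 162. ] [ 21  32 520] [0.4335 0.1159 0.032 ]
scene navy [398.  166.7] [ 25  34 626] [0.4041 0.3166 0.032 ]
side disc [306.1 216.9] [ 22  17 299] [ 0.6333 -0.127   0.016 ]
side disc [292.8 194. ] [ 21  15 260] [ 0.6468 -0.0381  0.016 ]
side disc [280.9 173.6] [ 19  14 219] [0.6599 0.0501 0.016 ]
side disc [270. 155.] [ 19  13 196] [0.6732 0.1392 0.016 ]
tile [ 0.624 -0.196  0.018]
tile [0.684 0.198 0.018]
side royal [282.  301.5] [ 21  30 548] [ 0.4427 -0.3088  0.032 ]
side sky [245.2 241.5] [ 20  28 455] [ 0.4454 -0.1236  0.032 ]
side pale [202.5 180.7] [ 19  35 459] [0.4342 0.1294 0.032 ]
side navy [171.6 148.4] [ 19  24 332] [0.4026 0.3141 0.032 ]
```

View pics/c.png

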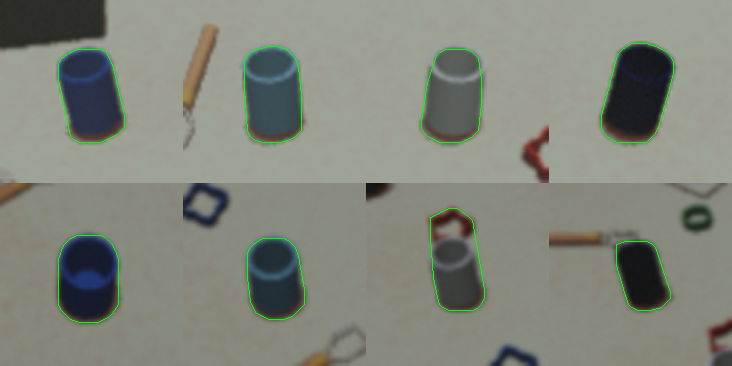

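Each cup is fitted well, except the side view of pale, where the mask merged with the red cutter; I'll use the scene view there. The other measurements agree between views to about 4 mm, and disc spacing comes out at 0.0898 m as expected. Black is at the −y end, so navy goes to disc1, royal to disc2, sky to disc3 and pale to disc4.

Emit:
drive_tool([
  [[1,0.2,0.2,0,0.028],[1,0.4,0.4,0,0.056],[1,0.6,0.6,0,0.084],[1,0.8,0.8,0,0.112],[1,1,0.9,0,0.14]],
], squeeze=15)

```text
time_s: 0.72
tcp_pos: [0.3203, 0.4815, 0.2375]
eef_rot: [180.0, -0.0, -72.3]
contact_force: [0.7, 1.3, -0.5]
gripper_width: 0.0876
gripper_force: 0.0
```

```bash
cat >>h.py <<'E'
T=dict(navy=(.4033,.3154),royal=(.4438,-.3078),sky=(.4468,-.122),pale=(.432,.114),d1=(.6354,-.1252),d2=(.6488,-.0363),d3=(.6620,.0523),d4=(.6752,.1412))
def rel(x,y,z,yaw=None):
    from plant import r
    from scipy.spatial.transform import Rotation as Ro
    s=r.get_state();R=Ro.from_euler("xyz",s["eef_rot"],degrees=True).as_matrix()
    d=R.T@(np.array([x,y,z])-s["tcp_pos"])/.12
    print("pos",s["tcp_pos"].round(4),s["eef_rot"].round(2),"t",round(s["time_s"],2),"F",s["contact_force"].round(1),"w",round(s["gripper_width"],4),"| shift",d.round(3),"turn",None if yaw is None else round(-(((yaw-s["eef_rot"][2])+180)%360-180)/360,4))
E
python3 -c "
from h import *
rel(*T['navy'],.237,-98.5)"
```

```text
pos [0.3203 0.4815 0.2375] [ 1.7998e+02 -1.0000e-02 -7.2320e+01] t 0.72 F [ 0.7  1.3 -0.5] w 0.0876 | shift [ 1.529 -0.238  0.004] turn 0.0727
```

Emit:
drive_tool([
  [[1,0.25,-0.08,0,0.025],[1,0.5,-0.16,0,0.05],[1,0.75,-0.24,0,0.073],[1,0.95,-0.24,0,0.073],[1,0.95,-0.24,0,0.073]],
])

```text
time_s: 1.35
tcp_pos: [0.383, 0.382, 0.2376]
eef_rot: [180.0, -0.0, -98.2]
contact_force: [-0.6, -0.2, -0.3]
gripper_width: 0.0877
gripper_force: 0.0
```

```bash
python3 -c "
from h import *
rel(*T['navy'],.237,-98.5)"
```

```text
pos [0.383  0.382  0.2376] [ 1.7999e+02 -1.0000e-02 -9.8170e+01] t 1.35 F [-0.6 -0.2 -0.3] w 0.0877 | shift [ 0.525 -0.246  0.005] turn 0.0009
```

Emit:
drive_tool([
  [[1,0.26,-0.12,0.2,0],[1,0.525,-0.246,0.4,0],[1,0.525,-0.246,0.6,0],[1,0.525,-0.246,0.6,0],[1,0.525,-0.246,0.6,0]],
])

```text
time_s: 1.98
tcp_pos: [0.4032, 0.3179, 0.1664]
eef_rot: [-180.0, 0.0, -98.2]
contact_force: [-0.2, 0.2, -0.0]
gripper_width: 0.0878
gripper_force: 0.0
```

```bash
python3 - <<'E'
from h import *
from plant import capture,camera_model
rel(*T['navy'],.037)
m=camera_model("wrist");im=capture("wrist");cv2.imwrite("pics/w1.png",im[:,:,::-1])
R=cv2.Rodrigues(m["rvec"])[0];print(m["camera_matrix"],m["k1"],-R.T@m["tvec"],R)
E
```

```text
pos [0.4032 0.3179 0.1664] [-1.7996e+02  4.0000e-02 -9.8150e+01] t 1.98 F [-0.2  0.2 -0. ] w 0.0878 | shift [ 0.022 -0.003  1.078] turn None
[[322.86352561   0.         250.2212456 ]
 [  0.         322.86352561 186.04002931]
 [  0.           0.           1.        ]] -0.06551379824779226 [0.39451244 0.25083953 0.31325525] [[-9.89933764e-01  1.41530101e-01 -6.11421345e-04]
 [ 1.36797347e-01  9.57920583e-01  2.52338348e-01]
 [ 3.62991651e-02  2.49714610e-01 -9.67638871e-01]]
```

View pics/w1.png

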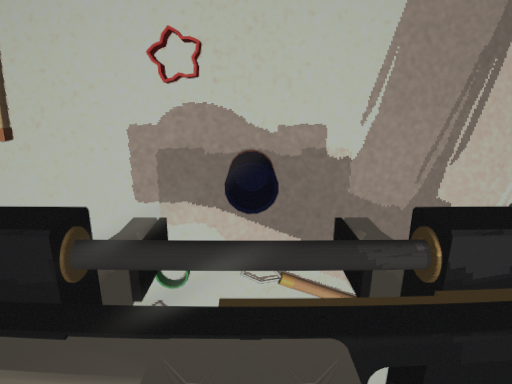

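The wrist view shows navy between the fingers, with its rim circle centred near (251,186). I'll check this against z=0.064.

```bash
python3 - <<'E'
from h import *
from plant import camera_model
m=camera_model("wrist")
im=cv2.imread("pics/w1.png")[130:225,205:300]
mk=(im.max(2)<75)&(im[...,0].astype(int)-im[...,2]>5)
b,c,s=blob(mk,(46,55));print(s,c)
ys,xs=np.nonzero(b);y1=ys.max()+130;w=xs.max()-xs.min()+1;x=(xs.max()+xs.min())/2+205
print(x,y1,w,ray(m,(x,y1-w/2),.064),ray(m,(251,186),.064))
print(ray(m,(x-w/2,186),.064),ray(m,(x+w/2,186),.064))
E
```

```text
[  20   26   53   57 2188] [46.8226691  56.41087751]
251.0 212 53 [0.40327441 0.31505467 0.064     ] [0.40333264 0.31546298 0.064     ]
[0.42428745 0.31246636 0.064     ] [0.38237897 0.31845941 0.064     ]
```

The wrist gives (0.4033, 0.3151), matching the earlier estimate within 1 mm. Descending to grasp.

Emit:
drive_tool([
  [[1,0.02,0,0.2,0],[1,0.02,0,0.4,0],[1,0.02,0,0.6,0],[1,0.02,0,0.8,0],[1,0.02,0,0.8,0]],
])

```text
time_s: 2.65
tcp_pos: [0.4022, 0.3145, 0.069]
eef_rot: [180.0, -0.1, -98.2]
contact_force: [0.2, 0.0, 0.8]
gripper_width: 0.0873
gripper_force: 0.0
```

Emit:
drive_tool([
  [[1,0,0,0.14,0],[1,0,0,0.28,0],[1,0,0,0.28,0],[-1,0,0,0.28,0],[-1,0,0,0.28,0]],
])

```text
time_s: 3.28
tcp_pos: [0.4031, 0.3153, 0.0371]
eef_rot: [-180.0, 0.1, -98.2]
contact_force: [-0.7, -0.4, 0.2]
gripper_width: 0.073
gripper_force: 0.0
```

Emit:
drive_tool([
  [[-1,0,0,0,0],[-1,0,0,0,0],[-1,0,0,0,0],[-1,0,0,0,0],[-1,0,0,0,0]],
])

```text
time_s: 3.9
tcp_pos: [0.4027, 0.3146, 0.036]
eef_rot: [-180.0, -0.0, -98.3]
contact_force: [-1.4, -0.7, 1.5]
gripper_width: 0.0427
gripper_force: 15.0
```

```bash
python3 -c "
from h import *
rel(*T['d1'],.18)"
```

```text
pos [0.4027 0.3146 0.036 ] [-180.     -0.    -98.27] t 3.9 F [-1.4 -0.7  1.5] w 0.0427 | shift [ 3.348 -2.446 -1.2  ] turn None
```

Emit:
drive_tool([
  [[-1,0,0,-0.1,0],[-1,0,0,-0.3,0],[-1,0,0,-0.55,0],[-1,0,0,-0.8,0],[-1,0,0,-1,0]],
])

```text
time_s: 4.53
tcp_pos: [0.4027, 0.3146, 0.158]
eef_rot: [-180.0, 0.1, -98.3]
contact_force: [1.1, 0.3, -2.7]
gripper_width: 0.0427
gripper_force: 15.0
```

Emit:
drive_tool([
  [[-1,0.1,-0.07,0,0],[-1,0.26,-0.2,0,0],[-1,0.44,-0.33,0,0],[-1,0.64,-0.47,0,0],[-1,0.84,-0.61,0,0]],
])

```text
time_s: 5.15
tcp_pos: [0.4604, 0.2025, 0.1552]
eef_rot: [179.9, -0.1, -98.3]
contact_force: [0.2, 0.5, -1.4]
gripper_width: 0.0429
gripper_force: 15.0
```

Emit:
drive_tool([
  [[-1,0.17,-0.12,0,0],[-1,0.34,-0.24,0,0],[-1,0.5,-0.37,0,0],[-1,0.67,-0.49,0,0],[-1,0.84,-0.61,0,0]],
])

```text
time_s: 5.78
tcp_pos: [0.5182, 0.0924, 0.1552]
eef_rot: [179.9, -0.0, -98.3]
contact_force: [0.9, -0.0, -1.5]
gripper_width: 0.043
gripper_force: 15.0
```

Emit:
drive_tool([
  [[-1,0.17,-0.12,0,0],[-1,0.34,-0.24,0,0],[-1,0.5,-0.37,0,0],[-1,0.67,-0.49,0,0],[-1,0.84,-0.61,0,0]],
])

```text
time_s: 6.4
tcp_pos: [0.5759, -0.0177, 0.1551]
eef_rot: [179.9, -0.0, -98.3]
contact_force: [-0.1, 0.9, -0.9]
gripper_width: 0.0427
gripper_force: 15.0
```

Emit:
drive_tool([
  [[-1,0.2,-0.15,0,0],[-1,0.4,-0.3,0,0],[-1,0.6,-0.45,0,0],[-1,0.75,-0.55,0,0],[-1,0.82,-0.6,0,0]],
])

```text
time_s: 7.02
tcp_pos: [0.6333, -0.1253, 0.1552]
eef_rot: [179.9, -0.0, -98.3]
contact_force: [0.3, -0.3, -1.4]
gripper_width: 0.0425
gripper_force: 15.0
```

Emit:
drive_tool([
  [[-1,0,0,0,0],[-1,0,0,0,0]],
])

```text
time_s: 7.28
tcp_pos: [0.6332, -0.1234, 0.1559]
eef_rot: [180.0, 0.0, -98.2]
contact_force: [-0.1, -0.0, -1.0]
gripper_width: 0.0427
gripper_force: 15.0
```

```bash
python3 - <<'E'
from h import *
from plant import capture,camera_model
rel(*T['d1'],.0524)
m=camera_model("wrist");im=capture("wrist");cv2.imwrite("pics/w2.png",im[:,:,::-1])
E
```

```text
pos [ 0.6332 -0.1234  0.1559] [ 1.7999e+02  1.0000e-02 -9.8240e+01] t 7.28 F [-0.1 -0.  -1. ] w 0.0427 | shift [ 0.013 -0.02   0.863] turn None
```

View pics/w2.png

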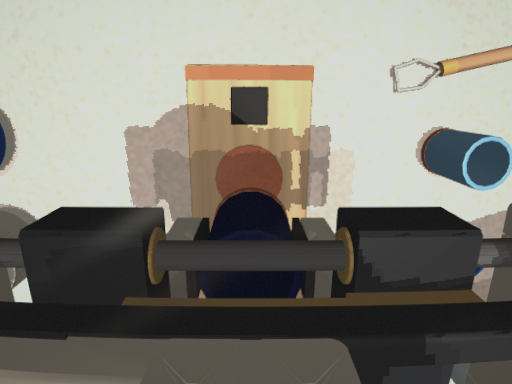

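The wrist view shows the black tile at (250,105) and disc1 with its widest chord from 215 to 283 near row 178. The held navy is just below disc1 in the image. I'll check by casting rays.

```bash
python3 - <<'E'
from h import *
from plant import camera_model
m=camera_model("wrist");f=np.load if 0 else None
im=cv2.imread("pics/w2.png");hsv=cv2.cvtColor(im,cv2.COLOR_BGR2HSV)
red=((hsv[...,0]<9)|(hsv[...,0]>172))&(hsv[...,1]>110)
red[:140]=0
b,c,s=blob(red,(249,170));ys,xs=np.nonzero(b);print(s,[(v,xs[ys==v].min(),xs[ys==v].max()) for v in range(s[1],s[1]+45,6) if (ys==v).any()])
pts=np.array([[g(xs[ys==v]),v] for v in range(s[1]+2,180,2) for g in(np.min,np.max)])
W=np.array([ray(m,p,.016)[:2] for p in pts])
A=np.c_[2*W,np.ones(len(W))];x=np.linalg.lstsq(A,(W**2).sum(1),rcond=None)[0];print("disc",x[:2],"R",np.sqrt(x[2]+x[:2]@x[:2]))
t=ray(m,(249.7,105.5),.018)[:2];print("tile",t,"->disc",t+.065*np.array([.148,.989]))
E
```

```text
[ 215  146   70   70 2260] [(146, np.int64(244), np.int64(253)), (152, np.int64(229), np.int64(268)), (158, np.int64(223), np.int64(274)), (164, np.int64(220), np.int64(277)), (170, np.int64(218), np.int64(280)), (176, np.int64(217), np.int64(281)), (182, np.int64(217), np.int64(280)), (188, np.int64(219), np.int64(279))]
disc [ 0.63548211 -0.12456832] R 0.028876132574310598
tile [ 0.62544224 -0.18776108] ->disc [ 0.63506224 -0.12347608]
```

Emit:
drive_tool([
  [[-1,0.01,-0.02,0.2,0],[-1,0.01,-0.02,0.4,0],[-1,0.01,-0.02,0.6,0],[-1,0.01,-0.02,0.7,0],[-1,0.01,-0.02,0.76,0]],
])

```text
time_s: 7.95
tcp_pos: [0.6358, -0.1251, 0.0646]
eef_rot: [180.0, -0.0, -98.2]
contact_force: [-0.1, -0.1, -0.6]
gripper_width: 0.0427
gripper_force: 15.0
```

Emit:
drive_tool([
  [[-1,0,0,0.03,0],[-1,0,0,0.06,0],[-1,0,0,0.08,0],[-1,0,0,0.1,0],[-1,0,0,0.105,0]],
])

```text
time_s: 8.57
tcp_pos: [0.6357, -0.1256, 0.0521]
eef_rot: [180.0, -0.0, -98.3]
contact_force: [0.6, -0.5, -1.3]
gripper_width: 0.0429
gripper_force: 15.0
```

Emit:
drive_tool([
  [[-1,0,0,0,0],[-1,0,0,0,0]],
])

```text
time_s: 8.82
tcp_pos: [0.6359, -0.1256, 0.0523]
eef_rot: [-180.0, 0.0, -98.3]
contact_force: [0.2, -0.2, -0.5]
gripper_width: 0.0428
gripper_force: 15.0
```

Emit:
drive_tool([
  [[0.3,0,0,0,0],[1,0,0,0,0],[1,0,0,0,0],[1,0,0,0,0],[1,0,0,0,0]],
])

```text
time_s: 9.45
tcp_pos: [0.6358, -0.1255, 0.0522]
eef_rot: [-180.0, 0.0, -98.3]
contact_force: [-0.3, 0.1, -0.9]
gripper_width: 0.0854
gripper_force: 0.0
```

Emit:
drive_tool([
  [[1,0,0,-0.1,0],[1,0,0,-0.35,0],[1,0,0,-0.6,0],[1,0,0,-0.85,0],[1,0,0,-1,0]],
])

```text
time_s: 10.07
tcp_pos: [0.6365, -0.1256, 0.1748]
eef_rot: [-179.8, 0.0, -98.3]
contact_force: [0.9, -0.8, -0.4]
gripper_width: 0.0876
gripper_force: 0.0
```

```bash
python3 -c "
from h import *
rel(*T['royal'],.17)"
```

```text
pos [ 0.6365 -0.1256  0.1748] [-1.7984e+02  2.0000e-02 -9.8260e+01] t 10.07 F [ 0.9 -0.8 -0.4] w 0.0876 | shift [1.734 1.371 0.035] turn None
```

Emit:
drive_tool([
  [[1,0.2,0.16,0,0],[1,0.4,0.32,0,0],[1,0.6,0.48,0,0],[1,0.8,0.64,0,0],[1,0.9,0.7,0,0]],
])

```text
time_s: 10.7
tcp_pos: [0.5351, -0.2219, 0.1722]
eef_rot: [180.0, 0.0, -98.4]
contact_force: [-0.0, 0.1, -0.1]
gripper_width: 0.0875
gripper_force: 0.0
```

Emit:
drive_tool([
  [[1,0.3,0.24,0,0],[1,0.6,0.48,0,0],[1,0.83,0.67,0,0],[1,0.83,0.67,0,0],[1,0.83,0.67,0,0]],
])

```text
time_s: 11.32
tcp_pos: [0.4434, -0.3076, 0.1723]
eef_rot: [-180.0, -0.0, -98.3]
contact_force: [0.4, 0.1, -0.0]
gripper_width: 0.0878
gripper_force: 0.0
```

```bash
cat >>h.py <<'E'
def look(name,near=(251,190)):
    from plant import capture,camera_model
    m=camera_model("wrist");im=capture("wrist")[:,:,::-1].copy();cv2.imwrite(f"pics/{name}.png",im);return m,im
E
python3 - <<'E'
from h import *
rel(*T['royal'],.037)
m,im=look("w3")
R=cv2.Rodrigues(m["rvec"])[0]
def proj(P):
    q=R@np.array(P)+m["tvec"];q=q[:2]/q[2];q*=1+m["k1"]*(q@q);return (m["camera_matrix"]@np.r_[q,1])[:2]
t=np.linspace(0,6.3,60)
for rr in(.022,):
    p=np.array([proj((T['royal'][0]+rr*np.cos(a),T['royal'][1]+rr*np.sin(a),.064)) for a in t])
    cv2.polylines(im,[p.round().astype(int)],True,(0,255,0),1)
cv2.imwrite("pics/w3o.png",im)
E
```

```text
pos [ 0.4434 -0.3076  0.1723] [-1.7998e+02 -1.0000e-02 -9.8310e+01] t 11.32 F [ 0.4  0.1 -0. ] w 0.0878 | shift [ 1.000e-03 -3.000e-03  1.127e+00] turn None
```

View pics/w3o.png

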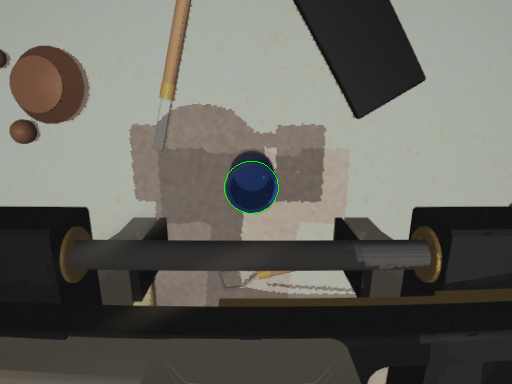

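The predicted rim circle overlays royal's rim at (251,187) exactly. Descending, gripping, lifting.

Emit:
drive_tool([
  [[1,0,0,0.25,0],[1,0,0,0.5,0],[1,0,0,0.75,0],[1,0,0,0.85,0],[1,0,0,0.85,0]],
])

```text
time_s: 12.0
tcp_pos: [0.4434, -0.307, 0.0697]
eef_rot: [179.9, 0.0, -98.2]
contact_force: [-0.4, -1.1, 0.5]
gripper_width: 0.0874
gripper_force: 0.0
```

Emit:
drive_tool([
  [[1,0,0,0.14,0],[1,0,0,0.285,0],[1,0,0,0.285,0],[-1,0,0,0.285,0],[-1,0,0,0.285,0]],
])

```text
time_s: 12.62
tcp_pos: [0.444, -0.3075, 0.0371]
eef_rot: [-179.9, -0.0, -98.3]
contact_force: [0.2, 0.1, -0.3]
gripper_width: 0.0729
gripper_force: 0.0
```

Emit:
drive_tool([
  [[-1,0,0,0,0],[-1,0,0,0,0],[-1,0,0,0,0],[-1,0,0,0,0],[-1,0,0,0,0]],
])

```text
time_s: 13.25
tcp_pos: [0.4431, -0.3073, 0.0361]
eef_rot: [180.0, -0.0, -98.3]
contact_force: [-1.5, 0.6, 3.4]
gripper_width: 0.044
gripper_force: 15.0
```

Emit:
drive_tool([
  [[-1,0,0,-0.1,0],[-1,0,0,-0.3,0],[-1,0,0,-0.55,0],[-1,0,0,-0.8,0],[-1,0,0,-1,0]],
])

```text
time_s: 13.88
tcp_pos: [0.4435, -0.3074, 0.1579]
eef_rot: [-179.9, -0.0, -98.3]
contact_force: [0.0, -1.1, -1.6]
gripper_width: 0.0444
gripper_force: 15.0
```

```bash
python3 -c "
from h import *
rel(*T['d2'],.156)"
```

```text
pos [ 0.4435 -0.3074  0.1579] [-1.7992e+02 -1.0000e-02 -9.8260e+01] t 13.88 F [ 0.  -1.1 -1.6] w 0.0444 | shift [-2.482 -1.368  0.017] turn None
```

Emit:
drive_tool([
  [[-1,-0.1,-0.06,0,0],[-1,-0.26,-0.15,0,0],[-1,-0.44,-0.25,0,0],[-1,-0.64,-0.35,0,0],[-1,-0.83,-0.46,0,0]],
])

```text
time_s: 14.5
tcp_pos: [0.5124, -0.2153, 0.1552]
eef_rot: [179.9, 0.0, -98.3]
contact_force: [-0.6, -0.6, -1.1]
gripper_width: 0.0444
gripper_force: 15.0
```

Emit:
drive_tool([
  [[-1,-0.17,-0.09,0,0],[-1,-0.34,-0.19,0,0],[-1,-0.5,-0.28,0,0],[-1,-0.67,-0.37,0,0],[-1,-0.83,-0.46,0,0]],
])

```text
time_s: 15.12
tcp_pos: [0.582, -0.1249, 0.1559]
eef_rot: [180.0, 0.0, -98.3]
contact_force: [0.4, -0.3, -2.0]
gripper_width: 0.0442
gripper_force: 15.0
```

Emit:
drive_tool([
  [[-1,-0.2,-0.11,0,0],[-1,-0.4,-0.22,0,0],[-1,-0.6,-0.33,0,0],[-1,-0.75,-0.41,0,0],[-1,-0.82,-0.45,0,0]],
])

```text
time_s: 15.75
tcp_pos: [0.6495, -0.0352, 0.1557]
eef_rot: [180.0, -0.0, -98.2]
contact_force: [-0.7, -0.8, -2.0]
gripper_width: 0.0444
gripper_force: 15.0
```

Emit:
drive_tool([
  [[-1,0,0,0,0],[-1,0,0,0,0]],
])

```text
time_s: 16.0
tcp_pos: [0.6483, -0.037, 0.1559]
eef_rot: [180.0, -0.0, -98.3]
contact_force: [0.6, -0.5, -0.9]
gripper_width: 0.0444
gripper_force: 15.0
```

```bash
python3 - <<'E'
from h import *
rel(*T['d2'],.0524)
m,im=look("w4")
E
```

```text
pos [ 0.6483 -0.037   0.1559] [ 1.7998e+02 -1.0000e-02 -9.8300e+01] t 16.0 F [ 0.6 -0.5 -0.9] w 0.0444 | shift [-0.006 -0.004  0.863] turn None
```

View pics/w4.png

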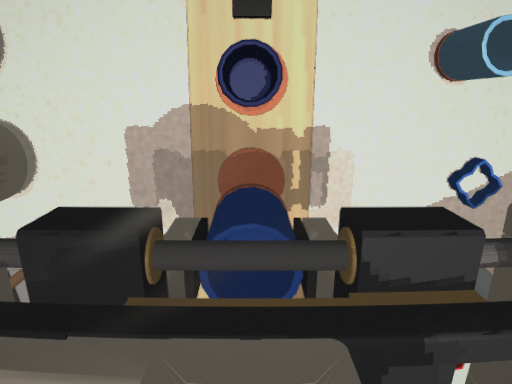

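Navy stands upright inside disc1, with its rim near (250,75). Royal is held over disc2, about (251,178). Placing it.

Emit:
drive_tool([
  [[-1,0,0,0.2,0],[-1,0,0,0.4,0],[-1,0,0,0.6,0],[-1,0,0,0.7,0],[-1,0,0,0.76,0]],
])

```text
time_s: 16.68
tcp_pos: [0.6487, -0.0369, 0.0646]
eef_rot: [180.0, -0.0, -98.3]
contact_force: [-1.0, 0.3, -0.8]
gripper_width: 0.0444
gripper_force: 15.0
```

Emit:
drive_tool([
  [[-1,0,0,0.03,0],[-1,0,0,0.06,0],[-1,0,0,0.08,0],[-1,0,0,0.1,0],[-1,0,0,0.105,0]],
])

```text
time_s: 17.3
tcp_pos: [0.6487, -0.0364, 0.0521]
eef_rot: [180.0, -0.0, -98.3]
contact_force: [-1.5, 1.5, 1.5]
gripper_width: 0.044
gripper_force: 15.0
```

Emit:
drive_tool([
  [[-1,0,0,0,0],[0.3,0,0,0,0],[1,0,0,0,0],[1,0,0,0,0],[1,0,0,0,0]],
])

```text
time_s: 17.92
tcp_pos: [0.6488, -0.0365, 0.0523]
eef_rot: [-180.0, 0.0, -98.3]
contact_force: [-0.4, -0.4, 0.1]
gripper_width: 0.079
gripper_force: 0.0
```

Emit:
drive_tool([
  [[1,0,0,0,0],[1,0,0,-0.25,0],[1,0,0,-0.5,0],[1,0,0,-0.8,0],[1,0,0,-1,0]],
])

```text
time_s: 18.55
tcp_pos: [0.6492, -0.0364, 0.1741]
eef_rot: [-179.9, 0.0, -98.3]
contact_force: [0.3, 0.3, 0.2]
gripper_width: 0.0879
gripper_force: 0.0
```

```bash
python3 -c "
from h import *
rel(*T['sky'],.1726)"
```

```text
pos [ 0.6492 -0.0364  0.1741] [-1.799e+02  2.000e-02 -9.826e+01] t 18.55 F [0.3 0.3 0.2] w 0.0879 | shift [0.948 1.567 0.009] turn None
```

Emit:
drive_tool([
  [[1,0.1,0.16,0,0],[1,0.2,0.35,0,0],[1,0.3,0.5,0,0],[1,0.4,0.65,0,0],[1,0.47,0.78,0,0]],
])

```text
time_s: 19.18
tcp_pos: [0.5472, -0.0792, 0.1723]
eef_rot: [-180.0, 0.0, -98.3]
contact_force: [0.2, 0.5, 0.6]
gripper_width: 0.0875
gripper_force: 0.0
```

Emit:
drive_tool([
  [[1,0.15,0.25,0,0],[1,0.3,0.5,0,0],[1,0.475,0.785,0,0],[1,0.475,0.785,0,0],[1,0.475,0.785,0,0]],
])

```text
time_s: 19.8
tcp_pos: [0.4472, -0.1216, 0.1727]
eef_rot: [-179.9, 0.0, -98.3]
contact_force: [-0.2, 0.3, 1.3]
gripper_width: 0.0876
gripper_force: 0.0
```

```bash
cat >>h.py <<'E'
def over(name,x,y,z=.064):
    m,im=look(name);R=cv2.Rodrigues(m["rvec"])[0]
    P=[]
    for a in np.linspace(0,6.3,60):
        q=R@np.array([x+.022*np.cos(a),y+.022*np.sin(a),z])+m["tvec"];q=q[:2]/q[2];q*=1+m["k1"]*(q@q);P.append((m["camera_matrix"]@np.r_[q,1])[:2])
    cv2.polylines(im,[np.round(P).astype(int)],True,(0,255,0),1);cv2.imwrite(f"pics/{name}o.png",im)
E
python3 -c "
from h import *
rel(*T['sky'],.0364);over('w5',*T['sky'])"
```

```text
pos [ 0.4472 -0.1216  0.1727] [-1.7992e+02  1.0000e-02 -9.8270e+01] t 19.8 F [-0.2  0.3  1.3] w 0.0876 | shift [0.004 0.004 1.135] turn None
```

View pics/w5o.png

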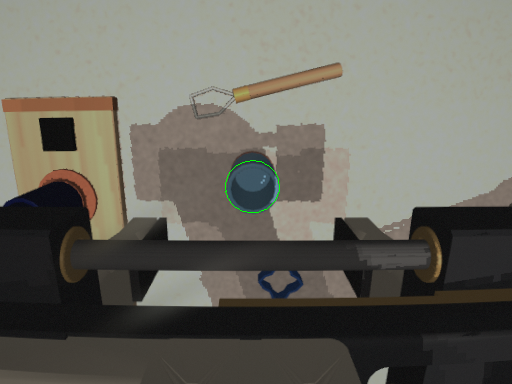

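The predicted rim coincides with sky's at (252,187). Grasping.

Emit:
drive_tool([
  [[1,0,0,0.25,0],[1,0,0,0.5,0],[1,0,0,0.75,0],[1,0,0,0.85,0],[1,0,0,0.85,0]],
])

```text
time_s: 20.48
tcp_pos: [0.4467, -0.1216, 0.0696]
eef_rot: [179.9, -0.0, -98.2]
contact_force: [0.5, 0.7, 0.4]
gripper_width: 0.0875
gripper_force: 0.0
```

Emit:
drive_tool([
  [[1,0,0,0.14,0],[1,0,0,0.285,0],[1,0,0,0.285,0],[-1,0,0,0.285,0],[-1,0,0,0.285,0]],
])

```text
time_s: 21.1
tcp_pos: [0.4473, -0.1216, 0.0369]
eef_rot: [-179.9, 0.0, -98.3]
contact_force: [-0.0, -0.0, 0.1]
gripper_width: 0.0727
gripper_force: 0.0
```

Emit:
drive_tool([
  [[-1,0,0,0,0],[-1,0,0,0,0],[-1,0,0,0,0],[-1,0,0,0,0],[-1,0,0,0,0]],
])

```text
time_s: 21.72
tcp_pos: [0.4464, -0.1217, 0.036]
eef_rot: [180.0, -0.0, -98.3]
contact_force: [-3.0, 0.3, 4.1]
gripper_width: 0.0439
gripper_force: 15.0
```

Emit:
drive_tool([
  [[-1,0,0,-0.1,0],[-1,0,0,-0.3,0],[-1,0,0,-0.55,0],[-1,0,0,-0.8,0],[-1,0,0,-1,0]],
])

```text
time_s: 22.35
tcp_pos: [0.4468, -0.1217, 0.1579]
eef_rot: [-179.9, 0.0, -98.3]
contact_force: [0.6, -1.0, -0.7]
gripper_width: 0.044
gripper_force: 15.0
```

```bash
python3 -c "
from h import *
rel(*T['d3'],.156)"
```

```text
pos [ 0.4468 -0.1217  0.1579] [-1.7991e+02  2.0000e-02 -9.8260e+01] t 22.35 F [ 0.6 -1.  -0.7] w 0.044 | shift [-1.692 -1.566  0.019] turn None
```

Emit:
drive_tool([
  [[-1,-0.1,-0.09,0,0],[-1,-0.26,-0.24,0,0],[-1,-0.44,-0.41,0,0],[-1,-0.64,-0.59,0,0],[-1,-0.84,-0.78,0,0]],
])

```text
time_s: 22.98
tcp_pos: [0.555, -0.0337, 0.1545]
eef_rot: [179.9, -0.0, -98.2]
contact_force: [0.5, -0.5, -0.5]
gripper_width: 0.0443
gripper_force: 15.0
```

Emit:
drive_tool([
  [[-1,-0.2,-0.18,0,0],[-1,-0.4,-0.37,0,0],[-1,-0.6,-0.56,0,0],[-1,-0.77,-0.72,0,0],[-1,-0.85,-0.785,0,0]],
])

```text
time_s: 23.6
tcp_pos: [0.6626, 0.054, 0.1536]
eef_rot: [179.9, -0.1, -98.2]
contact_force: [-0.1, -0.1, -1.6]
gripper_width: 0.044
gripper_force: 15.0
```

Emit:
drive_tool([
  [[-1,0,0,0,0],[-1,0,0,0,0]],
])

```text
time_s: 23.85
tcp_pos: [0.6609, 0.0518, 0.1554]
eef_rot: [179.9, -0.0, -98.3]
contact_force: [-0.8, -0.6, -1.0]
gripper_width: 0.0445
gripper_force: 15.0
```

```bash
python3 - <<'E'
from h import *
rel(*T['d3'],.0524)
E
```

```text
pos [0.6609 0.0518 0.1554] [ 1.7994e+02 -3.0000e-02 -9.8280e+01] t 23.85 F [-0.8 -0.6 -1. ] w 0.0445 | shift [-0.006 -0.01   0.858] turn None
```

Emit:
drive_tool([
  [[-1,0,0,0.2,0],[-1,0,0,0.4,0],[-1,0,0,0.6,0],[-1,0,0,0.7,0],[-1,0,0,0.76,0]],
])

```text
time_s: 24.48
tcp_pos: [0.6614, 0.0516, 0.0648]
eef_rot: [-180.0, -0.0, -98.3]
contact_force: [-0.4, -0.7, 0.0]
gripper_width: 0.0442
gripper_force: 15.0
```

Emit:
drive_tool([
  [[-1,0,0,0.03,0],[-1,0,0,0.06,0],[-1,0,0,0.08,0],[-1,0,0,0.1,0],[-1,0,0,0.105,0]],
])

```text
time_s: 25.1
tcp_pos: [0.6615, 0.052, 0.0521]
eef_rot: [180.0, -0.0, -98.3]
contact_force: [-1.5, 0.3, 2.4]
gripper_width: 0.0443
gripper_force: 15.0
```

Emit:
drive_tool([
  [[-1,0,0,0,0],[0.3,0,0,0,0],[1,0,0,0,0],[1,0,0,0,0],[1,0,0,0,0]],
])

```text
time_s: 25.72
tcp_pos: [0.6616, 0.052, 0.0522]
eef_rot: [-180.0, 0.0, -98.3]
contact_force: [0.2, 0.3, 0.4]
gripper_width: 0.0789
gripper_force: 0.0
```

Emit:
drive_tool([
  [[1,0,0,0,0],[1,0,0,-0.25,0],[1,0,0,-0.5,0],[1,0,0,-0.8,0],[1,0,0,-1,0]],
])

```text
time_s: 26.35
tcp_pos: [0.6621, 0.0521, 0.1742]
eef_rot: [-179.9, 0.0, -98.3]
contact_force: [0.1, 0.3, -0.3]
gripper_width: 0.0877
gripper_force: 0.0
```

```bash
python3 -c "
from h import *
rel(*T['pale'],.1726)"
```

```text
pos [0.6621 0.0521 0.1742] [-1.799e+02  4.000e-02 -9.826e+01] t 26.35 F [ 0.1  0.3 -0.3] w 0.0877 | shift [-0.235  1.972  0.01 ] turn None
```

Emit:
drive_tool([
  [[1,-0.02,0.2,0,0],[1,-0.05,0.4,0,0],[1,-0.07,0.6,0,0],[1,-0.09,0.8,0,0],[1,-0.12,0.99,0,0]],
])

```text
time_s: 26.98
tcp_pos: [0.5452, 0.0834, 0.1722]
eef_rot: [-180.0, 0.0, -98.3]
contact_force: [-0.4, -0.0, 0.5]
gripper_width: 0.0879
gripper_force: 0.0
```

Emit:
drive_tool([
  [[1,-0.04,0.3,0,0],[1,-0.08,0.6,0,0],[1,-0.12,0.9,0,0],[1,-0.12,0.985,0,0],[1,-0.12,0.985,0,0]],
])

```text
time_s: 27.6
tcp_pos: [0.4312, 0.1149, 0.1727]
eef_rot: [-179.9, 0.0, -98.2]
contact_force: [0.7, 1.1, 0.2]
gripper_width: 0.0875
gripper_force: 0.0
```

```bash
python3 -c "
from h import *
rel(*T['pale'],.0364);over('w6',*T['pale'])"
```

```text
pos [0.4312 0.1149 0.1727] [-1.7995e+02  5.0000e-02 -9.8200e+01] t 27.6 F [0.7 1.1 0.2] w 0.0875 | shift [ 0.007 -0.007  1.136] turn None
```

View pics/w6o.png

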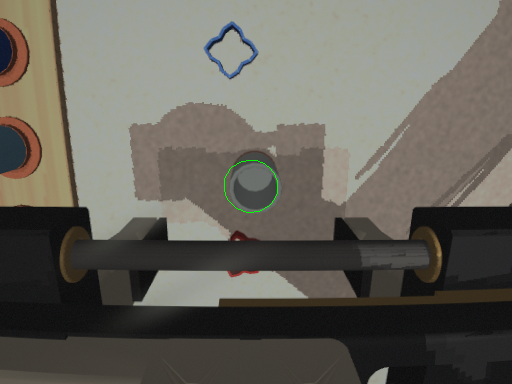

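Pale's rim sits about (253,187), within 2 px of the prediction, and the closing fingers will centre that axis. Grasping.

Emit:
drive_tool([
  [[1,0,-0.01,0.25,0],[1,0,-0.015,0.5,0],[1,0,-0.015,0.75,0],[1,0,-0.015,0.85,0],[1,0,-0.015,0.85,0]],
])

```text
time_s: 28.28
tcp_pos: [0.4332, 0.114, 0.0696]
eef_rot: [179.9, -0.1, -98.3]
contact_force: [0.2, 0.6, -0.0]
gripper_width: 0.0878
gripper_force: 0.0
```

Emit:
drive_tool([
  [[1,0,0,0.14,0],[1,0,0,0.285,0],[1,0,0,0.285,0],[-1,0,0,0.285,0],[-1,0,0,0.285,0]],
])

```text
time_s: 28.9
tcp_pos: [0.4336, 0.1148, 0.0369]
eef_rot: [-179.9, 0.1, -98.3]
contact_force: [1.1, -0.1, -0.2]
gripper_width: 0.0728
gripper_force: 0.0
```

Emit:
drive_tool([
  [[-1,0,0,0,0],[-1,0,0,0,0],[-1,0,0,0,0],[-1,0,0,0,0],[-1,0,0,0,0]],
])

```text
time_s: 29.52
tcp_pos: [0.4326, 0.1141, 0.036]
eef_rot: [180.0, -0.0, -98.3]
contact_force: [-3.6, -0.3, 5.7]
gripper_width: 0.0424
gripper_force: 15.0
```

Emit:
drive_tool([
  [[-1,0,0,-0.1,0],[-1,0,0,-0.3,0],[-1,0,0,-0.55,0],[-1,0,0,-0.8,0],[-1,0,0,-1,0]],
])

```text
time_s: 30.15
tcp_pos: [0.4334, 0.1145, 0.158]
eef_rot: [-179.9, 0.1, -98.3]
contact_force: [0.2, -0.0, -1.0]
gripper_width: 0.0429
gripper_force: 15.0
```

```bash
python3 -c "
from h import *
rel(*T['d4'],.156)"
```

```text
pos [0.4334 0.1145 0.158 ] [-1.7991e+02  8.0000e-02 -9.8270e+01] t 30.15 F [ 0.2 -0.  -1. ] w 0.0429 | shift [-0.51  -1.962  0.02 ] turn None
```

Emit:
drive_tool([
  [[-1,-0.03,-0.12,0,0],[-1,-0.08,-0.3,0,0],[-1,-0.14,-0.52,0,0],[-1,-0.2,-0.75,0,0],[-1,-0.25,-0.98,0,0]],
])

```text
time_s: 30.78
tcp_pos: [0.555, 0.127, 0.1548]
eef_rot: [179.9, -0.0, -98.3]
contact_force: [-0.6, -0.0, -1.5]
gripper_width: 0.0431
gripper_force: 15.0
```

Emit:
drive_tool([
  [[-1,-0.06,-0.23,0,0],[-1,-0.12,-0.46,0,0],[-1,-0.18,-0.7,0,0],[-1,-0.23,-0.9,0,0],[-1,-0.26,-0.98,0,0]],
])

```text
time_s: 31.4
tcp_pos: [0.6757, 0.1406, 0.1539]
eef_rot: [179.9, -0.1, -98.3]
contact_force: [0.1, 0.1, -2.4]
gripper_width: 0.043
gripper_force: 15.0
```

Emit:
drive_tool([
  [[-1,0,0,0,0],[-1,0,0,0,0]],
])

```text
time_s: 31.65
tcp_pos: [0.6738, 0.1409, 0.1556]
eef_rot: [180.0, -0.0, -98.3]
contact_force: [-0.3, -0.3, -1.3]
gripper_width: 0.0426
gripper_force: 15.0
```

```bash
python3 - <<'E'
from h import *
rel(*T['d4'],.0524)
E
```

```text
pos [0.6738 0.1409 0.1556] [ 1.7995e+02 -2.0000e-02 -9.8270e+01] t 31.65 F [-0.3 -0.3 -1.3] w 0.0426 | shift [-0.004 -0.012  0.86 ] turn None
```

Emit:
drive_tool([
  [[-1,0,-0.01,0.2,0],[-1,0,-0.01,0.4,0],[-1,0,-0.01,0.6,0],[-1,0,-0.01,0.7,0],[-1,0,-0.01,0.76,0]],
])

```text
time_s: 32.28
tcp_pos: [0.6755, 0.141, 0.0648]
eef_rot: [-180.0, -0.0, -98.2]
contact_force: [0.0, 0.1, -2.2]
gripper_width: 0.0425
gripper_force: 15.0
```

Emit:
drive_tool([
  [[-1,0,0,0.03,0],[-1,0,0,0.06,0],[-1,0,0,0.08,0],[-1,0,0,0.1,0],[-1,0,0,0.105,0]],
])

```text
time_s: 32.9
tcp_pos: [0.6757, 0.1409, 0.0521]
eef_rot: [180.0, -0.0, -98.3]
contact_force: [-0.2, -0.0, -1.5]
gripper_width: 0.0426
gripper_force: 15.0
```

Emit:
drive_tool([
  [[-1,0,0,0,0],[0.3,0,0,0,0],[1,0,0,0,0],[1,0,0,0,0],[1,0,0,0,0]],
])

```text
time_s: 33.52
tcp_pos: [0.6758, 0.1409, 0.0523]
eef_rot: [-180.0, 0.0, -98.3]
contact_force: [0.1, 0.4, -0.1]
gripper_width: 0.0772
gripper_force: 0.0
```

Emit:
drive_tool([
  [[1,0,0,0,0],[1,0,0,-0.25,0],[1,0,0,-0.5,0],[1,0,0,-0.8,0],[1,0,0,-1,0]],
])

```text
time_s: 34.15
tcp_pos: [0.6762, 0.141, 0.1742]
eef_rot: [-179.9, 0.1, -98.3]
contact_force: [-0.2, 0.4, -0.1]
gripper_width: 0.0876
gripper_force: 0.0
```

Emit:
drive_tool([
  [[1,0,0.2,-0.2,0],[1,0,0.5,-0.4,0],[1,0,0.8,-0.5,0],[1,0,1,-0.5,0],[1,0,1,-0.5,0]],
])

```text
time_s: 34.78
tcp_pos: [0.5558, 0.1584, 0.2332]
eef_rot: [-179.9, 0.1, -98.2]
contact_force: [0.8, 0.6, 0.3]
gripper_width: 0.0876
gripper_force: 0.0
```

```bash
python3 - <<'E'
from h import *
from plant import capture,camera_model
rel(.5,.1,.2)
for n in("scene","side"):
    im=capture(n)[:,:,::-1];cv2.imwrite(f"pics/{n}9.png",im)
    a,b,c,d=(170,280,130,380) if n=="scene" else (110,260,220,380)
    cv2.imwrite(f"pics/{n}9c.png",cv2.resize(im[a:b,c:d],None,fx=3,fy=3))
E
```

```text
pos [0.5558 0.1584 0.2332] [-1.7995e+02  7.0000e-02 -9.8200e+01] t 34.77 F [0.8 0.6 0.3] w 0.0876 | shift [0.548 0.391 0.275] turn None
```

View pics/scene9c.png

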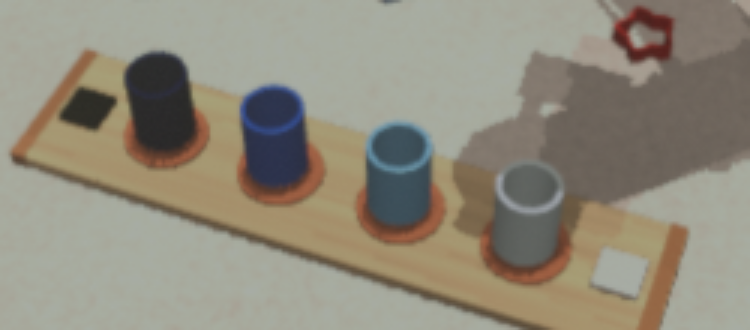

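View pics/side9c.png

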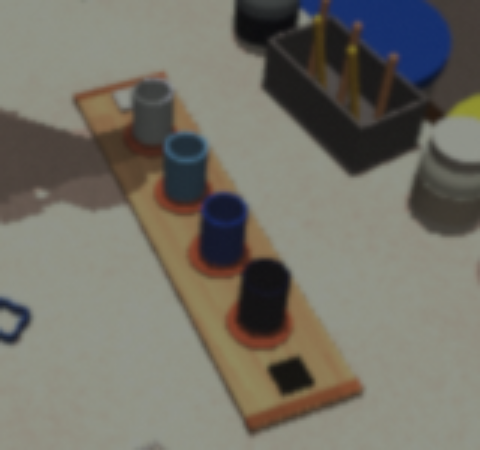

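Both views show all four cups upright and centred on their discs. In the scene crop they run navy (160,140) beside the black tile, royal (277,175), sky (400,210) and pale (528,255) beside the white tile. The gripper is clear.

```bash
python3 -c "
from plant import job
print(job.close_job())"
```

```text
the job is handed in; nothing more can be done
None
```

The job is handed in (no verdict was returned): all four tumblers are upright, released and centred on their discs, from pale by the white tile through sky and royal to navy by the black tile, about 35 s in.

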